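# Load the inspection mandrel and tip it up for viewing

## Task

Take the small square plate with the square window that lies by itself and put it over the upright mandrel that stands in the two-socket stand, let it slide right down flat onto the collar and let go of it. Then draw the mandrel with its plate straight up out of the stand, tip it over to about 60 degrees from upright (to any side, foot still the lower end) and finish holding it still like that in the gripper, all of it at least 15 cm above the bench, with the plate still against the collar. Leave everything else on the bench where it is.

Things in the scene. Friction and masses are not known exactly. Their poses are not given: they have to be found in the camera images.
- stand: Grey painted steel block, fixed, 70 (x) x 190 (y) x 55 mm high. Origin: centre of its underside, z up. Two round sockets, 20 mm dia, 45 mm deep, open at the top at x=0, y=-50 and +50 mm: one holds the mandrel, the other a low blanking plug; which is which varies.
- mandrel: Loose aluminium mandrel, 0.17 kg, upright in a socket (shank 1 mm clear all round). z along it, up; origin: centre of its collar's underside, at the start on the stand's top (55 mm up). Collar 40 mm dia, z 0 to 14 mm; shaft 22 mm dia, z 14 to 74, last 6 mm tapering to 14 dia; shank 18 mm dia, z -40 to 0. Lifts out freely.
- mandrel_foot (a point): Centre of the lower end of the mandrel's shank (z=-40 mm on the mandrel).
- mandrel_top (a point): Centre of the upper end of the mandrel's shaft (z=74 mm on the mandrel).
- plate: The plate to load: loose plain steel, 60 x 60 x 8 mm, 0.15 kg, flat, a 26 x 26 mm square window through its middle (sides parallel to the outer ones) and four small dark slots. Origin: centre of the underside, mid-window; x, y along its sides, z up. Flat on the collar, its origin is 14 mm up the mandrel's z.
- solid_plate: Bystander: plain steel square 60 x 60 x 8 mm with the same slots but no window. Origin: centre of the underside.
- washer: Bystander: plain steel round disc, 60 mm diameter, 8 mm thick, with a 14 mm round hole, too small for the mandrel. Origin: centre of the underside. The plate, the solid plate and this disc lie on the bench to the robot's right in any order.
- plug: Bystander: low aluminium blanking plug in the stand's other socket; head 34 mm diameter, 10 mm high above the stand. Origin: centre of the underside of the head.
- roll_bundle: Bystander: four purple-wrapped rolls strapped together standing, 76 x 76 x 65 mm high. Origin: centre of the underside.
- screwdriver: Bystander: screwdriver lying at the robot's left, about 200 mm long along its x. Origin: under its middle.
- oil_bottle: Bystander: white bottle, 50 mm diameter, 130 mm high, standing. Origin: centre of the underside.
Mind the look-alikes: they are no part of the job. Leave any blue or red look-alike of the plate alone.

How it is judged (in metres and radians):
On the way, in this order (a step that is already met when the one before it is completed fails the run):
1. the plate lies flat on the collar, released, while the mandrel stands in its socket (z of plate in the frame of mandrel between 0.009 and 0.02 m and x of plate in the frame of mandrel between -0.005 and 0.005 m and y of plate in the frame of mandrel between -0.005 and 0.005 m and angle between the z axis of plate and the z axis of mandrel, either way round below 0.2 rad and distance of mandrel from where it was at the start of the episode below 0.006 m and angle between mandrel's own z axis and vertical below 0.1 rad and contact force between the fingers and plate below 0.1 N), for 0.2 s.
2. the mandrel is drawn right out of the stand with the plate on it, held in the fingers (z of plate in the frame of mandrel between 0.009 and 0.02 m and x of plate in the frame of mandrel between -0.005 and 0.005 m and y of plate in the frame of mandrel between -0.005 and 0.005 m and angle between the z axis of plate and the z axis of mandrel, either way round below 0.2 rad and height (world z) of mandrel_foot above 0.06 m and contact force between the fingers and mandrel above 1 N), for 0.1 s.
At the end, for the whole second after the job is handed in: Mandrel held still in the fingers, 45 to 75 degrees from upright, foot the lower end; foot and plate middle over 140 mm above the bench, clear of the stand; plate on the shaft 9 to 20 mm up the mandrel (14 is home), centred within 5 mm, square within 0.2 rad (z of plate in the frame of mandrel between 0.009 and 0.02 m and x of plate in the frame of mandrel between -0.005 and 0.005 m and y of plate in the frame of mandrel between -0.005 and 0.005 m and angle between the z axis of plate and the z axis of mandrel, either way round below 0.2 rad and angle between mandrel's own z axis and vertical between 0.785 and 1.309 rad and height (world z) of each of mandrel_foot, plate above 0.14 m and contact force between the fingers and mandrel above 1 N and contact force between each of mandrel, plate and stand below 0.1 N and linear speed of mandrel below 0.03 m/s and angular speed of mandrel below 0.2 rad/s); the arm keeps its last pose, push and grip.
It fails at once if a bystander (the blanking plug, the plate without a window, the round disc, the bundle of rolls, the screwdriver, the oil bottle) is moved more than 25 mm (distance of any of plug, solid_plate, washer, roll_bundle, screwdriver, oil_bottle from where it was at the start of the episode above 0.025 m).
It also fails if it takes over 64 s, if anything falls off the work surface, if the arm or the gripper's body presses on something with over 40 N, if the wrist force passes 120 N, or if a joint passes its speed limit or range.

## Robot

A 6-joint arm with a two-finger parallel gripper is mounted at the origin on the work surface. World frame = base frame: x ahead of the robot, y to its left, z up, the work surface at z = 0. Lengths are in mm, angles in degrees, forces in N, time in s.
With the tool pointing down it reaches from about 350 to 850 mm from the base axis. Payload 8.1 kg.
Tool frame: the origin (TCP) lies midway between the tips of the shut fingers; the grasp point (between the pads) lies 19 mm behind it (r.pinch_z is the distance from the TCP to the grasp point, in mm); z points along the fingers, y is the line along which they close (so a half turn about z gives the same grasp; the last joint's range is limited). The gripper opens to 85 mm and grips with 20 to 120 N. Pads are 22 mm wide; open, the fingers measure 114 mm over their backs; the gripper's body (76 mm by 85 mm) begins 54 mm behind the grasp point. The pads swing forward as they close: fully open they stand 13 mm farther back than shut.
Start: joints at [-69.064, 7.471, 85.268, -0, 87.261, -4.893], TCP at [261.431, -540.055, 231.292] pointing down, gripper open.
Joint ranges: [-169.43, 169.43], [-51.17, 129.36], [1.28, 143.12], [-76.62, 256.62], [0, 156.53], [-152.29, 152.29]. Speed limits (degrees/s): [136.94, 136.94, 159.86, 180, 180, 180].

## Interface

Orientations are given as [roll, pitch, yaw] about the fixed x, y, z axes, in that order (R = Rz(yaw) Ry(pitch) Rx(roll)).
In Python, from bench import r gives the robot as it stands.
- The arm moves only by the shell command python3 -m jog 'ROWS' [OPENING] [FORCE]. ROWS is JSON, one flat list of numbers, 6 for each row, row after row: the shift along the tool's x, y, z in m, then the turn, a rotation vector about the tool's x, y, z in rad. A call has 1 to 8 rows; each row is the pose to reach, as a shift and turn from the pose commanded when the call began, along the tool's axes at that moment; what a row does not reach only later rows make up. A row lasts 1/8 s, in which the tool goes at most 62.5 mm and 10.7 degrees, less where a joint would pass 70% of its speed; a pose out of reach is approached as far as the arm can. A call with a gripper value outside its range is refused whole. OPENING is the opening, from -1 (shut) to 1 (fully open), set as the call begins (- or left out, the last holds). The fingers move at their own pace and stop on an object; FORCE is the grip in N (left out, the last holds). Time passes only in rows, so rows that repeat a pose let the fingers close. It gives the time, the measured TCP pose, the force, the opening and the grip force at its end, in the units of the state.
- r.sense(): the state, without advancing time (a new reading comes with each control period).
- r.snapshot(name): name is "side" or "top" or "wrist"; returns a dict with "pixels" (384x512x3 uint8, red, green, blue), "range_z" (384x512 float32, mm along the optical axis (not along the pixel's ray), 0 where there is no reading), "K" (3x3 intrinsics, pixels), "k1" (the pictures are not rectified: a ray, as slopes to the right and down, at radius r is drawn at 1 + k1 r^2 times it, then the intrinsics apply), "rvec" (rotation vector, rad) and "tvec" (3), from world to camera coordinates, as OpenCV has them. Camera axes: x right, y down, z forward; pixel columns grow to the right and rows downward; lengths in mm; the calibration is good to about 2 mm. A picture is of the moment at which its call begins.
- r.hand_in(): hands the job in; it is judged then, once.
Trained networks look in a picture, given as the dict that the camera call returned (one of the last four; its "shot" number tells which), for a name from the list of things; names that differ only in an ending like _2 or _b are one class to them, and where a whole thing is asked for, a point or a joint stands for the part that bears it (a point fixed in the world has none). Each returns a list of dicts, best first, with "score" (0 to 1); they miss things now and then, are a little off and sometimes report something else, mostly with a low value. They report only what shows in the picture. A call takes as long as a camera call. They do not tell look-alikes from the thing itself.
- r.look_for(picture, target): "bbox" ([left, top, right, bottom] in pixels, round what is visible of it).
- r.outline_of(picture, target): "region" (384x512 bool, what is visible of it) and "bbox" ([left, top, right, bottom] in pixels, round what is visible of it).
The state is a dict: "time": time; "joint_pos": joint angles; "qd": joint speeds; "joint_efforts": joint torques, N m; "tool_pos": TCP position; "tcp_rot": TCP orientation; "ft_force": force on the tool from outside, world axes, zero at the start; "wrist_torque": the same for the moment, N m; "finger_gap": finger opening in mm; "grip_force": force on a finger pad.
Only numpy, scipy, OpenCV 4.12 (cv2) and the standard library are available. Lean on these libraries where they do the work, as an engineer would, in place of code of your own. Each camera call takes 0.05 s, during which the arm holds its last target. There are 200 camera calls.

## Working session

There is one attempt and no reset: what is moved stays moved. The work goes in short steps, Python scripts to look and compute and a shell command to move; the robot and the scene stay as the last step left them, time stands still between calls to the robot, and variables do not carry over. Pictures are saved under pics/ and viewed, at most 10 in all, crops included, and the job is handed in when it is done.

```bash
ls; mkdir -p pics
cat > h.py <<'E'
import numpy as np, cv2
from scipy.spatial.transform import Rotation as R
from bench import r
def pts(s):
    K=np.array(s["K"]);Z=s["range_z"];h,w=Z.shape
    v,u=np.mgrid[:h,:w]
    xd=(u-K[0,2])/K[0,0];yd=(v-K[1,2])/K[1,1]
    x,y=xd.copy(),yd.copy()
    for _ in range(15):
        f=1+s["k1"]*(x*x+y*y);x,y=xd/f,yd/f
    P=np.stack([x*Z,y*Z,Z],-1)
    M=R.from_rotvec(np.array(s["rvec"]).ravel()).as_matrix()
    W=(P-np.array(s["tvec"]).ravel())@M
    W[Z<=0]=np.nan
    return W
def save(s,n): cv2.imwrite("pics/"+n+".png",s["pixels"][:,:,::-1])
E
python3 - <<'E'
from h import *
for c in ("top","side","wrist"):
    s=r.snapshot(c);save(s,c+"0");W=pts(s)
    np.savez("pics/"+c+"0.npz",W=W,px=s["pixels"])
    for t in ("plate","solid_plate","washer","mandrel","plug","stand","roll_bundle","oil_bottle","screwdriver"):
        for o in r.outline_of(s,t)[:3]:
            p=W[o["region"]];p=p[~np.isnan(p[:,0])]
            if len(p): print(c,t,round(o["score"],2),o["bbox"],np.median(p,0).round(0),np.percentile(p,2,0).round(),np.percentile(p,98,0).round())
a=[cv2.imread(f"pics/{c}0.png") for c in("top","side","wrist")]
m=np.vstack([np.hstack(a[:2]),np.hstack([a[2],a[2]*0])]);cv2.imwrite("pics/all0.png",cv2.resize(m,(800,600)))
E
```

```text
pics
top plate 0.9 [359.1, 170.0, 383.7, 195.7] [ 637. -250.    9.] [ 604. -284.    2.] [ 670. -217.   13.]
top plate 0.86 [309.8, 168.2, 337.8, 196.8] [ 635. -131.    9.] [ 605. -164.    1.] [666. -97.  13.]
top plate 0.63 [276.8, 192.7, 299.1, 216.7] [571. -29.   9.] [543. -56.   5.] [601.   3.  13.]
top solid_plate 0.62 [354.6, 232.5, 379.9, 264.4] [ 458. -236.    9.] [ 428. -268.    1.] [ 490. -205.   13.]
top mandrel 0.58 [163.3, 230.0, 177.1, 243.3] [486. 267.  75.] [471. 255.  66.] [503. 283. 131.]
top plug 0.71 [207.0, 223.1, 215.8, 231.9] [512. 176.  66.] [498. 163.  63.] [525. 189.  69.]
top roll_bundle 0.59 [241.5, 115.9, 274.9, 157.1] [745.  56.  65.] [709.  17.   1.] [791.  96.  70.]
top oil_bottle 0.84 [113.0, 157.9, 139.7, 176.6] [651. 406.  86.] [633. 391.   8.] [677. 434. 133.]
top screwdriver 0.94 [74.5, 251.0, 147.4, 278.4] [400. 408.  24.] [379. 354.   5.] [431. 516.  29.]
side plate 0.71 [255.5, 184.3, 279.1, 199.7] [573. -24.   8.] [545. -55.   1.] [602.   8.  11.]
side plate 0.68 [241.3, 160.5, 267.4, 177.2] [ 635. -127.    7.] [ 600. -164.   -1.] [672. -91.  1
[... 302 characters left out ...]
. -11.  11.]
side mandrel 0.9 [268.3, 239.3, 285.2, 271.8] [487. 284.  77.] [470. 261.  55.] [506. 295. 130.]
side plug 0.54 [266.4, 225.0, 281.5, 234.4] [513. 183.  65.] [500. 165.  59.] [528. 195.  68.]
side plug 0.34 [302.6, 186.1, 321.9, 203.9] [436. -35.   8.] [409. -66.   0.] [462. -11.  11.]
side stand 0.94 [254.6, 219.0, 296.4, 297.6] [497. 275.  55.] [447. 139.   4.] [552. 326.  58.]
side roll_bundle 0.15 [166.9, 271.6, 196.7, 323.1] [650. 429.  87.] [634. 406.  15.] [678. 443. 132.]
side oil_bottle 0.76 [169.3, 275.2, 195.7, 323.2] [650. 429.  86.] [634. 406.  13.] [677. 443. 132.]
side screwdriver 0.56 [281.6, 311.1, 321.4, 381.9] [402. 419.  23.] [377. 358.   0.] [429. 502.  27.]
```

View pics/all0.png

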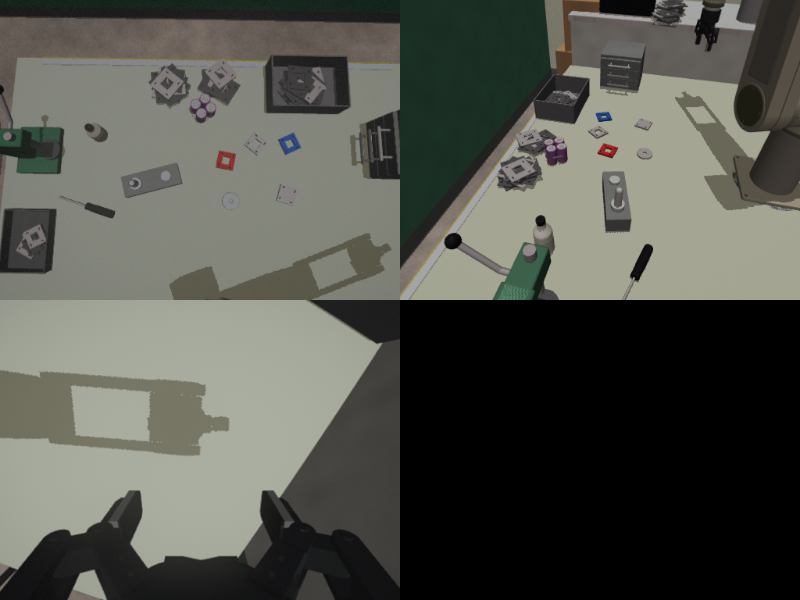

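```bash
cat >> h.py <<'E'
def cur():
    s=r.sense();return np.array(s["tool_pos"]),R.from_euler("xyz",s["tcp_rot"],degrees=True)
def goal(p,rot):
    P,Q=cur();d=Q.inv().apply(np.array(p)-P)/1000;v=(Q.inv()*rot).as_rotvec()
    print("shift",d.round(4),"turn",v.round(4))
def down(yaw): return R.from_euler("xyz",[180,0,yaw],degrees=True)
E
python3 - <<'E'
from h import *
s=r.sense();print(s)
w=r.snapshot("wrist");M=R.from_rotvec(np.array(w["rvec"]).ravel());C=-M.inv().apply(np.array(w["tvec"]).ravel())
P,Q=cur();print("cam in tool",Q.inv().apply(C-P),"axes in tool\n",(Q.inv()*M.inv()).as_matrix().round(2),w["K"],w["k1"])
print("yaw",Q.as_matrix().round(2))
img=cv2.imread("pics/top0.png");cv2.imwrite("pics/c1.png",cv2.resize(img[160:275,265:390],None,fx=5,fy=5,interpolation=cv2.INTER_CUBIC))
goal([620,-180,280],down(0)); goal([620,-180,280],down(90))
E
```

```text
{'time': 1.5, 'joint_pos': array([-6.90630190e+01,  7.47200761e+00,  8.52679957e+01, -4.07101273e-04,
        8.72614327e+01, -4.89115588e+00]), 'qd': array([ 0.08142198, -0.03177264,  0.03873873,  0.09899603,  0.04894629,
        0.09540862]), 'joint_efforts': array([ 3.87880154e-04, -5.69303405e+01, -5.00852966e+01, -8.17060936e-05,
        1.42882243e-03, -8.77945865e-06]), 'tool_pos': array([ 261.43968901, -540.04584756,  231.28156458]), 'tcp_rot': array([-1.79998535e+02,  2.82716409e-04,  2.58281563e+01]), 'ft_force': array([-0.33138508,  0.85919554,  0.31913012]), 'wrist_torque': array([0.00507854, 0.05498361, 0.0231798 ]), 'grip_force': 0.0, 'finger_gap': 85.2390387942291}
cam in tool [  80.07522563    0.5565232  -142.84695887] axes in tool
 [[-0.   -0.95 -0.31]
 [ 1.   -0.    0.  ]
 [-0.   -0.31  0.95]] [[265.96815555   0.         257.10060396]
 [  0.         265.96815555 193.25525387]
 [  0.           0.           1.        ]] -0.03207191038658908
yaw [[ 0.9   0.44  0.  ]
 [ 0.44 -0.9  -0.  ]
 [ 0.    0.   -1.  ]]
shift [ 0.4796 -0.1679 -0.0487] turn [ 0.000e+00 -1.000e-04  4.508e-01]
shift [ 0.4796 -0.1679 -0.0487] turn [ 1.00e-04 -0.00e+00 -1.12e+00]
```

View pics/c1.png

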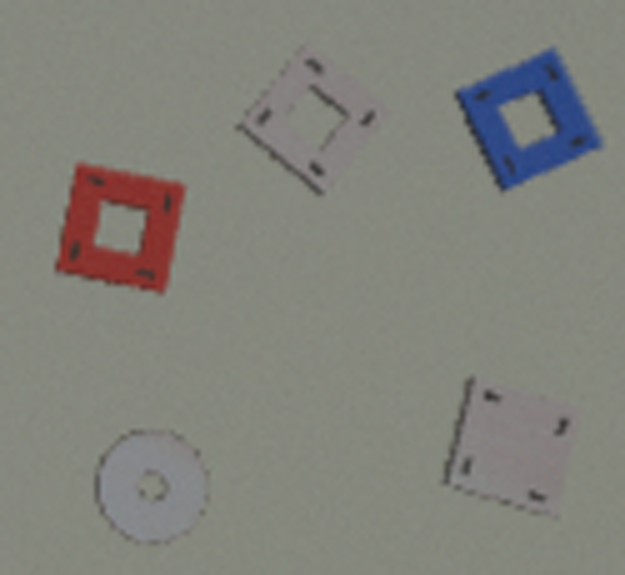

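Run:
```python
from h import *
goal([625,-135,210],down(25.83))
d=np.load("pics/top0.npz");W=d["W"];m=np.zeros(W.shape[:2],bool);m[166:199,307:340]=1
m&=W[...,2]>5
p=W[m][:,:2].astype(np.float32);print(cv2.minAreaRect(p))
```

```text
shift [ 0.5037 -0.2062  0.0213] turn [ 0.0001 -0.      0.    ]
((637.9395751953125, -125.47921752929688), (85.13368225097656, 87.16780853271484), 7.570996284484863)
```

```bash
python3 -m jog '[0.504,-0.206,0.021,0,0,0, 0.504,-0.206,0.021,0,0,0, 0.504,-0.206,0.021,0,0,0, 0.504,-0.206,0.021,0,0,0, 0.504,-0.206,0.021,0,0,0, 0.504,-0.206,0.021,0,0,0, 0.504,-0.206,0.021,0,0,0, 0.504,-0.206,0.021,0,0,0]' 1
python3 -m jog '[0,0,0,0,0,0, 0,0,0,0,0,0]'
cat > see.py <<'E'
from h import *
import sys
n=sys.argv[1]
P,Q=cur();print(P.round(1),Q.as_euler("xyz",degrees=True).round(2))
s=r.snapshot("wrist");save(s,n);W=pts(s);np.savez("pics/"+n,W=W)
for o in r.outline_of(s,"plate")[:3]:
    p=W[o["region"]];p=p[p[:,2]>4];rc=cv2.minAreaRect(p[:,:2].astype(np.float32))
    px=s["pixels"][o["region"]].mean(0).round();print(o["score"],o["bbox"],px,rc,np.median(p,0).round(1))
E
python3 see.py w1
```

```text
time: 2.55
tool_pos: [596.6, -166.7, 212.2]
tcp_rot: [180.0, -0.0, 25.8]
ft_force: [0.8, -0.9, -0.4]
finger_gap: 85.2
grip_force: 0.0
time: 2.8
tool_pos: [595.2, -168.3, 211.8]
tcp_rot: [-180.0, 0.0, 25.9]
ft_force: [-0.4, -0.9, 0.2]
finger_gap: 85.3
grip_force: 0.0
[ 595.2 -168.3  211.8] [-1.800e+02  4.000e-02  2.589e+01]
0.89 [117.5, 102.3, 183.3, 165.7] [145.  62.  57.] ((575.0433959960938, -24.856155395507812), (60.532508850097656, 60.793182373046875), 79.1883544921875) [576.7 -24.4   8.1]
0.82 [214.4, 95.8, 276.8, 158.1] [137. 136. 133.] ((637.1658325195312, -132.232177734375), (60.42958450317383, 60.32859420776367), 50.99534225463867) [ 638.5 -131.1    8.3]
0.79 [302.0, 141.5, 350.1, 190.8] [ 63.  90. 155.] ((638.3833618164062, -249.99252319335938), (60.64190673828125, 60.03425979614258), 25.473331451416016) [ 639.6 -249.8    8.4]
```

Run:
```python
from h import *
goal([637,-132,110],down(51))
```

```text
shift [ 0.0544 -0.0155  0.1021] turn [ 2.000e-04  4.000e-04 -4.406e-01]
```

```bash
python3 -m jog '[0.054,-0.016,0.102,0,0,-0.44, 0.054,-0.016,0.102,0,0,-0.44, 0.054,-0.016,0.102,0,0,-0.44, 0.054,-0.016,0.102,0,0,-0.44, 0.054,-0.016,0.102,0,0,-0.44]' 0.65
python3 see.py w2
python3 - <<'E'
from h import *
goal([637.2,-132.2,40],down(51))
E
```

```text
time: 3.52
tool_pos: [637.4, -131.9, 111.5]
tcp_rot: [179.9, -0.0, 50.9]
ft_force: [0.7, 0.1, 0.2]
finger_gap: 70.5
grip_force: 0.0
[ 637.4 -131.9  111.5] [ 1.7988e+02 -5.0000e-02  5.0850e+01]
0.69 [225.0, 162.7, 288.0, 220.4] [109. 106. 104.] ((637.194580078125, -132.09201049804688), (60.48819351196289, 60.23040008544922), 50.74024200439453) [ 638.8 -129.9    8.4]
0.64 [286.9, 235.8, 364.5, 296.4] [ 59.  86. 152.] ((638.282470703125, -249.20809936523438), (60.847511291503906, 60.901432037353516), 24.505809783935547) [ 622.2 -236.3    8.2]
0.62 [88.0, 102.4, 173.9, 185.4] [147.  57.  53.] ((575.1083984375, -24.847549438476562), (59.71672439575195, 61.06907272338867), 78.79502868652344) [577.3 -23.3   8.2]
shift [-0.0008  0.0001  0.0715] turn [ 0.0021 -0.0008 -0.0015]
```

View pics/w2.png

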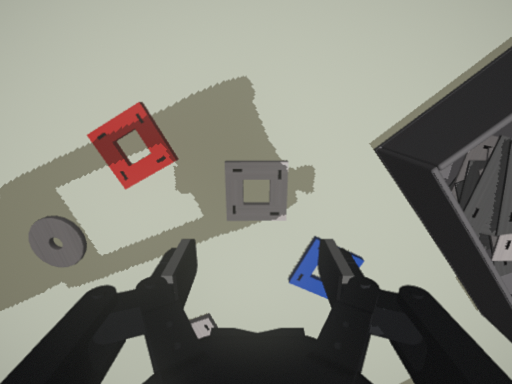

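The picture shows the windowed steel plate at (256,190), square to the fingers and centred between them; red and blue look-alikes are at (132,145) and (325,268).

```bash
python3 -m jog '[0,0,0.05,0,0,0, 0,0,0.095,0,0,0, 0,0,0.103,0,0,0, 0,0,0.107,0,0,0, 0,0,0.107,0,0,0]' 0.65; python3 -m jog '[0,0,0.002,0,0,0, 0,0,0.004,0,0,0, 0,0,0.004,0,0,0]'
```

```text
time: 4.25
tool_pos: [638.7, -131.0, 5.4]
tcp_rot: [179.8, -0.1, 51.0]
ft_force: [0.5, -0.1, 0.5]
finger_gap: 70.6
grip_force: 0.0
time: 4.62
tool_pos: [637.0, -130.4, -0.9]
tcp_rot: [180.0, -0.0, 51.0]
ft_force: [0.6, -0.8, 0.2]
finger_gap: 70.5
grip_force: 0.0
```

```bash
python3 -m jog '[0,0,0.002,0,0,0, 0,0,0.003,0,0,0, 0,0,0.003,0,0,0]'; python3 -m jog '[0,0,0,0,0,0, 0,0,0,0,0,0, 0,0,0,0,0,0, 0,0,0,0,0,0]' -1 40
```

```text
time: 5.0
tool_pos: [636.8, -130.4, -4.2]
tcp_rot: [-180.0, 0.0, 51.0]
ft_force: [-0.1, -0.2, 1.5]
finger_gap: 70.6
grip_force: 0.0
time: 5.5
tool_pos: [637.3, -130.6, -3.6]
tcp_rot: [180.0, -0.0, 51.0]
ft_force: [0.5, 0.9, 3.4]
finger_gap: 58.4
grip_force: 43.5
```

```bash
python3 -m jog '[0,0,-0.01,0,0,0, 0,0,-0.06,0,0,0, 0,0,-0.12,0,0,0, 0,0,-0.18,0,0,0, 0,0,-0.24,0,0,0, 0,0,-0.26,0,0,0, 0,0,-0.26,0,0,0]' -1 60
python3 - <<'E'
from h import *
P,Q=cur();print(r.sense()["joint_pos"].round(1),r.sense()["finger_gap"])
s=r.snapshot("wrist");save(s,"w3");W=pts(s)
T=Q.inv().apply((W-P).reshape(-1,3)).reshape(W.shape);np.savez("pics/w3",T=T,px=s["pixels"])
for o in r.outline_of(s,"plate")[:3]: 
    t=T[o["region"]];print(o["score"],o["bbox"],np.nanmedian(t,0).round(1),s["pixels"][o["region"]].mean(0).round(),np.nanpercentile(t,[2,98],0).round(1))
goal([450,250,260],down(51))
E
```

```text
time: 6.38
tool_pos: [637.7, -130.7, 257.7]
tcp_rot: [179.8, -0.1, 51.0]
ft_force: [0.2, 0.4, -1.8]
finger_gap: 57.8
grip_force: 65.0
[-16.1  14.7  74.4   0.   90.8  22.9] 57.816023016555
0.93 [292.7, 194.9, 328.8, 233.1] [-84.4  96.6 249.4] [ 68. 101. 181.] [[-112.9   62.7  247.8]
 [ -55.9  110.7  252.2]]
0.92 [200.0, 201.0, 314.6, 297.6] [  5.4   0.4 -11.6] [113. 110. 108.] [[-29.5 -27.8 -12.8]
 [ 29.2  28.7  -5.3]]
0.86 [146.3, 104.8, 203.0, 155.3] [  44.1 -115.9  249.2] [156.  69.  64.] [[   9.9 -149.7  247.6]
 [  77.1  -81.   252.9]]
shift [ 0.1787 -0.3837 -0.0057] turn [-0.0035  0.0015  0.0007]
```

View pics/w3.png

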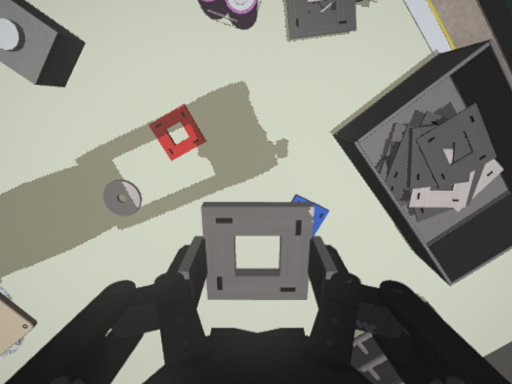

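The plate is held square and central in the fingers (window centred at (257,253)).

Run:
```python
from h import *
T=np.load("pics/w3.npz")["T"];z=T[...,2]
m=(z<-3)&(z>-16)&(abs(T[...,0])<34)&(abs(T[...,1])<34)
m[:,:]&=True
t=(z<-9)&(z>-15)&m;v,u=np.where(t&(np.arange(512)[None]>198)&(np.arange(512)[None]<316))
p=T[v,u];print(p.min(0),p.max(0),np.median(p[:,2]),len(p))
n,l,st,c=cv2.connectedComponentsWithStats((~t[205:300,205:312]).astype(np.uint8))
print(st)
q=T[205:300,205:312];a=t[205:300,205:312]
row=a[:, :]; 
# window edges along centre row / col using top-face neighbours
cy,cx=253-205,257-205
L=max(i for i in range(cx) if a[cy,i]);Rr=min(i for i in range(cx,107) if a[cy,i])
U=max(i for i in range(cy) if a[i,cx]);D=min(i for i in range(cy,95) if a[i,cx])
print("y",q[cy,L],q[cy,Rr],"x",q[U,cx],q[D,cx])
goal([406,175,265],down(51))
```

```text
[-31.26918038 -32.08196787 -14.99220496] [29.72711377 32.94761478 -9.00892029] -11.663860946819565 8311
[[   0    0  107   95 8127]
 [   0    0    2    1    2]
 [  11    0    1    1    1]
 [  13    0    3    1    3]
 [  18    0    1    1    1]
 [  22    0    2    1    2]
 [  25    0    1    1    1]
 [  28    0    1    1    1]
 [  30    0    1    1    1]
 [  33    0    1    1    1]
 [  36    0    1    1    1]
 [  40    0    3    1    3]
 [  45    0    1    1    1]
 [  51    0    4    1    4]
 [  57    0    1    1    1]
 [  59    0    1    1    1]
 [  62    0    1    1    1]
 [  65    0    6    1    6]
 [  72    0    2    1    2]
 [  76    0    1    1    1]
 [  80    0    2    1    2]
 [  83    0    3    2    3]
 [  89    0    3    1    3]
 [  95    0    2    1    2]
 [  99    0    3    2    3]
 [ 103    0    2    1    2]
 [  87    5    1    1    1]
 [  93    4    1    1    1]
 [  48    6    1    1    1]
 [  61   19    1    1    1]
 [  46   21    1    1    1]
 [  20   27    1    1    1]
 [  74   26    1    1    1]
 [  91   28    1    1    1]
 [  30   31   46   39 1711]
 [ 105   31    1    1    1]
 [  28   32    1    1    1]
 [  84   34    1    1    1]
 [ 102   37    5   58  185]
 [   3   49    1    1    1]
 [   0   51    1    1    1]
 [ 103   50    1    1    1]
 [  89   52    1    1    1]
 [   0   56    3   39   67]
 [   6   64    1    1    1]
 [  17   65    1    1    1]
 [  92   64    1    1    1]
 [  23   68    1    1    1]
 [  42   76    1    1    1]
 [  63   76    1    1    1]
 [  93   77    1    1    1]
 [  52   82    1    1    1]
 [  31   90    1    1    1]
 [  55   93    1    1    1]
 [  79   93    1    1    1]]
y [  1.3704407  -12.5486588  -11.94263308] [  0.53853585  13.95945534 -10.58056275] x [ 11.95490368   0.35807443 -10.67139854] [-13.85577807   0.34907452  -9.02249239]
shift [ 0.0927 -0.3707 -0.0106] turn [-0.0035  0.0015  0.0007]
```

```bash
python3 -m jog '[0.093,-0.371,-0.01,0,0,0, 0.093,-0.371,-0.01,0,0,0, 0.093,-0.371,-0.01,0,0,0, 0.093,-0.371,-0.01,0,0,0, 0.093,-0.371,-0.01,0,0,0, 0.093,-0.371,-0.01,0,0,0, 0.093,-0.371,-0.01,0,0,0, 0.093,-0.371,-0.01,0,0,0]'; python3 -m jog '[0,0,0,0,0,0, 0,0,0,0,0,0]'
cat > see2.py <<'E'
from h import *
import sys
from scipy.optimize import least_squares
n=sys.argv[1]
P,Q=cur();print(P.round(1),Q.as_euler("xyz",degrees=True).round(2),r.sense()["joint_pos"].round(1))
s=r.snapshot("wrist");save(s,n);W=pts(s);np.savez("pics/"+n,W=W)
def circ(p,R0):
    f=least_squares(lambda c:np.hypot(p[:,0]-c[0],p[:,1]-c[1])-c[2],[*np.median(p,0)[:2],R0],loss="soft_l1");return f.x.round(2),len(p)
for t in ("mandrel","plug"):
  for o in r.outline_of(s,t)[:2]:
    w=W[o["region"]];w=w[~np.isnan(w[:,0])]
    print(t,round(o["score"],2),o["bbox"],"z pct",np.percentile(w[:,2],[2,25,50,75,98]).round(1))
    for a,b in((125,133),(80,120),(66,73),(60,67)):
        p=w[(w[:,2]>a)&(w[:,2]<b)]
        if len(p)>30: print(a,b,"mean",p.mean(0).round(1),"rect mid",cv2.minEnclosingCircle(p[:,:2].astype(np.float32)),"fit",circ(p,11))
E
python3 see2.py w4
```

```text
time: 7.48
tool_pos: [406.0, 175.1, 264.0]
tcp_rot: [-179.9, 0.2, 51.1]
ft_force: [0.2, -0.7, -0.9]
finger_gap: 57.7
grip_force: 65.0
time: 7.72
tool_pos: [407.5, 174.0, 265.5]
tcp_rot: [-180.0, 0.1, 50.9]
ft_force: [-0.7, 0.9, -2.4]
finger_gap: 58.0
grip_force: 65.0
[407.5 174.  265.5] [-1.7998e+02  6.0000e-02  5.0920e+01] [ 16.5 -18.1 105.8  -0.   92.4  55.6]
mandrel 0.63 [239.2, 38.8, 273.4, 80.3] z pct [ 60.6  69.3  89.2 127.2 130.2]
125 133 mean [488.2 273.9 128.2] rect mid ((488.1841125488281, 274.2984924316406), 10.104378700256348) fit (array([488.24, 273.86,   6.73]), 352)
80 120 mean [482.9 266.7 101.9] rect mid ((485.8545837402344, 271.3160400390625), 10.170806884765625) fit (array([488.33, 273.72,  10.63]), 88)
66 73 mean [484.6 269.7  69.3] rect mid ((488.44195556640625, 273.6719665527344), 20.05292320251465) fit (array([489.08, 274.94,  16.45]), 453)
plug 0.77 [307.2, 102.5, 334.0, 126.8] z pct [62.4 64.7 65.2 65.7 66.8]
66 73 mean [513.5 179.4  66.4] rect mid ((514.9046630859375, 177.82041931152344), 16.35171127319336) fit (array([514.73, 178.57,  11.43]), 93)
60 67 mean [514.2 178.9  65.2] rect mid ((514.3709716796875, 178.53578186035156), 17.04068374633789) fit (array([513.98, 178.93,  11.91]), 597)
plug 0.55 [210.5, 15.6, 365.3, 154.5] z pct [53.6 54.7 55.3 55.8 56.9]
```

View pics/w4.png

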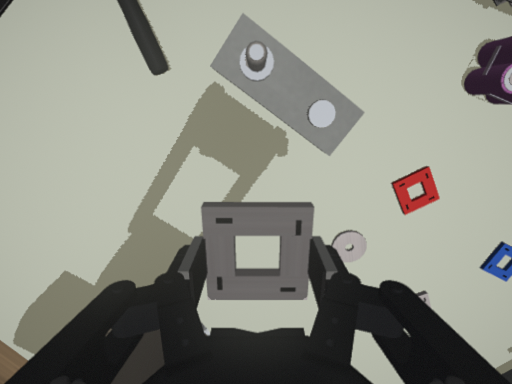

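The mandrel stands at (256,52)–(257,62) in the picture with the plug at (321,113); its measured heights (129 top, 69 collar) agree with the text.

```bash
python3 -m jog '[0.04,0,0.03,0,0,0, 0.065,0,0.065,0,0,0, 0.065,0,0.065,0,0,0, 0.065,0,0.065,0,0,0, 0.065,0,0.065,0,0,0]'; python3 see2.py w5
```

```text
time: 8.5
tool_pos: [448.6, 225.5, 202.8]
tcp_rot: [179.9, -0.1, 51.0]
ft_force: [1.1, -0.7, -0.5]
finger_gap: 58.3
grip_force: 65.0
[448.6 225.5 202.8] [ 1.7992e+02 -1.3000e-01  5.1010e+01] [ 20.8  -7.2 102.9  -0.   84.1  59.8]
plug 0.6 [314.2, 160.7, 344.8, 195.0] z pct [55.7 64.7 65.3 65.8 66.9]
66 73 mean [514.7 179.3  66.4] rect mid ((514.0505981445312, 178.63607788085938), 16.277629852294922) fit (array([514.38, 178.38,  10.85]), 131)
60 67 mean [514.2 179.2  65.2] rect mid ((514.030517578125, 178.4649658203125), 16.83442497253418) fit (array([514.24, 179.2 ,  12.01]), 721)
```

Run:
```python
from h import *
from scipy.optimize import least_squares
W=np.load("pics/w5.npz")["W"]
w=W.reshape(-1,3);w=w[~np.isnan(w[:,0])];w=w[np.hypot(w[:,0]-488.3,w[:,1]-273.8)<30]
for a,b in((126,133),(78,120),(66,72)):
    p=w[(w[:,2]>a)&(w[:,2]<b)]
    f=least_squares(lambda c:np.hypot(p[:,0]-c[0],p[:,1]-c[1])-11,[488.3,273.8],loss="soft_l1").x
    print(a,len(p),p.mean(0).round(1),cv2.minEnclosingCircle(p[:,:2].astype(np.float32)),"fit r=11",f.round(2))
P,Q=cur();off=Q.apply([-0.8,0.4,0]);print("off",off.round(2));goal(np.array([488.2,273.7,150])-off*[1,1,0],down(51))
```

```text
126 408 [488.7 274.2 128.6] ((488.3460693359375, 274.00244140625), 9.558130264282227) fit r=11 [486.62 265.52]
78 15 [495.4 281.7  99.6] ((494.732177734375, 281.062744140625), 5.44887638092041) fit r=11 [488.42 273.92]
66 664 [490.9 276.8  69.3] ((488.5900573730469, 274.16168212890625), 19.97237777709961) fit r=11 [490.35 276.11]
off [-0.19 -0.87 -0.  ]
shift [0.0632 0.0002 0.0525] turn [ 0.0012 -0.0019  0.0002]
```

```bash
python3 -m jog '[0.04,0,0.02,0,0,0, 0.0635,0,0.05,0,0,0, 0.0635,0,0.06,0,0,0, 0.0635,0,0.06,0,0,0, 0.0635,0,0.06,0,0,0, 0.0635,0,0.06,0,0,0]'
python3 - <<'E'
from h import *
for _ in range(3):
    P,Q=cur();print(P.round(2),Q.as_euler("xyz",degrees=True).round(2)); s=r.snapshot("wrist")
save(s,"w6");W=pts(s);w=W.reshape(-1,3);w=w[~np.isnan(w[:,0])]
w=w[np.hypot(w[:,0]-488.3,w[:,1]-273.8)<13];p=w[(w[:,2]>124)&(w[:,2]<133)]
print(len(p));
if len(p): print(p.mean(0),cv2.minEnclosingCircle(p[:,:2].astype(np.float32)))
off=Q.apply([-0.8,0.4,0]);goal(np.array([488.4,274,100])-off*[1,1,0],down(51))
cv2.imwrite("pics/w6c.png",cv2.resize(s["pixels"][190:310,190:325,::-1],None,fx=4,fy=4))
E
```

```text
time: 9.4
tool_pos: [488.4, 275.0, 142.6]
tcp_rot: [179.9, -0.1, 51.0]
ft_force: [-0.1, 0.5, -0.9]
finger_gap: 58.3
grip_force: 65.0
[488.41 275.   142.57] [ 1.7994e+02 -1.2000e-01  5.1020e+01]
[488.34 275.02 142.35] [ 1.7995e+02 -1.1000e-01  5.1020e+01]
[488.24 275.03 142.13] [ 1.7995e+02 -9.0000e-02  5.1020e+01]
221
[486.19710779 271.66634921 128.68932045] ((485.98602294921875, 271.6512756347656), 9.435544967651367)
shift [0.0002 0.0005 0.0419] turn [ 0.0005 -0.0011  0.0004]
```

View pics/w6c.png

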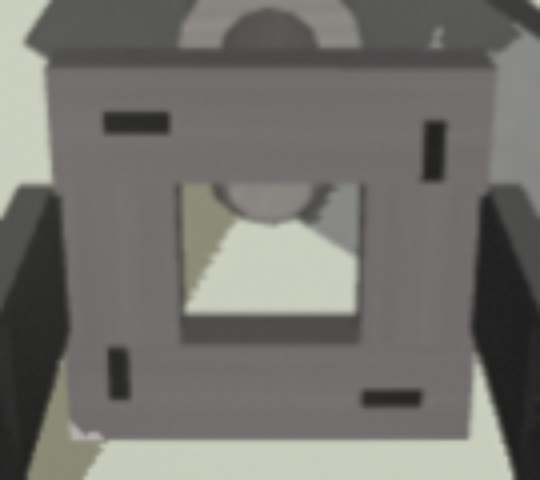

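```bash
python3 -m jog '[0,0,0.01,0,0,0, 0,0,0.018,0,0,0, 0,0,0.024,0,0,0, 0,0,0.024,0,0,0]';python3 -m jog '[0,0,0.006,0,0,0, 0,0,0.012,0,0,0, 0,0,0.012,0,0,0]'
```

```text
time: 10.05
tool_pos: [487.1, 274.7, 115.9]
tcp_rot: [-179.9, 0.1, 51.0]
ft_force: [0.4, 0.4, -1.1]
finger_gap: 58.1
grip_force: 65.1
time: 10.42
tool_pos: [487.3, 274.8, 104.2]
tcp_rot: [-180.0, 0.1, 51.0]
ft_force: [0.3, -0.1, -0.6]
finger_gap: 58.1
grip_force: 65.1
```

```bash
python3 -m jog '[0.0005,0.0006,0.006,0,0,0, 0.0005,0.0006,0.013,0,0,0, 0.0005,0.0006,0.02,0,0,0, 0.0005,0.0006,0.02,0,0,0]';python3 -m jog '[0,0,0.004,0,0,0, 0,0,0.008,0,0,0, 0,0,0.008,0,0,0]'
```

```text
time: 10.92
tool_pos: [487.9, 274.7, 84.0]
tcp_rot: [-180.0, 0.1, 51.0]
ft_force: [-1.3, 0.1, -0.5]
finger_gap: 58.1
grip_force: 65.1
time: 11.3
tool_pos: [488.3, 274.9, 76.6]
tcp_rot: [-180.0, 0.0, 51.0]
ft_force: [0.0, 0.1, -0.3]
finger_gap: 57.5
grip_force: 65.1
```

```bash
python3 -m jog '[0,0,0.003,0,0,0, 0,0,0.006,0,0,0, 0,0,0.008,0,0,0, 0,0,0.008,0,0,0]';python3 -m jog '[0,0,0.001,0,0,0, 0,0,0.002,0,0,0, 0,0,0.002,0,0,0]'
```

```text
time: 11.8
tool_pos: [488.4, 275.0, 68.8]
tcp_rot: [-180.0, 0.0, 51.0]
ft_force: [0.4, -0.4, -1.5]
finger_gap: 57.7
grip_force: 65.1
time: 12.18
tool_pos: [488.5, 275.0, 67.0]
tcp_rot: [-180.0, 0.0, 51.0]
ft_force: [-0.3, -0.5, -1.4]
finger_gap: 57.6
grip_force: 65.1
```

Not touching yet (within 2 mm or so); release here, wait, then back out.

```bash
python3 -m jog '[0,0,0,0,0,0, 0,0,0,0,0,0, 0,0,0,0,0,0, 0,0,0,0,0,0, 0,0,0,0,0,0, 0,0,0,0,0,0]' 1; python3 -m jog '[0,0,-0.01,0,0,0, 0,0,-0.02,0,0,0, 0,0,-0.06,0,0,0, 0,0,-0.12,0,0,0, -0.06,0,-0.13,0,0,0, -0.06,0,-0.13,0,0,0, -0.06,0,-0.13,0,0,0]'
python3 - <<'E'
from h import *
P,Q=cur();s=r.snapshot("wrist");save(s,"w7");W=pts(s);w=W.reshape(-1,3);w=w[~np.isnan(w[:,0])]
w=w[np.hypot(w[:,0]-488.3,w[:,1]-273.8)<48]
for a,b in((124,133),(80,120),(73,82),(64,72)):
    p=w[(w[:,2]>a)&(w[:,2]<b)];
    if len(p): print(a,b,len(p),np.median(p[:,2]),cv2.minAreaRect(p[:,:2].astype(np.float32)),p.std(0))
goal([488.4,274,200],down(51));print(r.sense()["joint_pos"].round(1))
E
```

```text
time: 12.92
tool_pos: [488.6, 275.0, 67.0]
tcp_rot: [-180.0, 0.0, 51.0]
ft_force: [-0.1, -0.5, 0.0]
finger_gap: 85.8
grip_force: 0.0
time: 13.8
tool_pos: [451.3, 228.5, 198.0]
tcp_rot: [180.0, -0.1, 51.0]
ft_force: [0.4, -0.6, 0.7]
finger_gap: 85.2
grip_force: 0.0
124 133 523 128.4363367512948 ((488.5652160644531, 274.0339660644531), (20.408653259277344, 20.299768447875977), 68.09535217285156) [5.05721777 5.08316815 1.81446684]
80 120 33 103.53744368330071 ((490.4784240722656, 281.8052978515625), (6.331376075744629, 23.257631301879883), 62.21879196166992) [ 4.85555909  3.11140874 10.79242975]
73 82 3130 77.34213302239775 ((488.7882995605469, 273.9742431640625), (60.04903030395508, 60.163421630859375), 51.087520599365234) [18.75426027 19.09705591  0.72131689]
64 72 157 69.23005539194979 ((488.3854675292969, 273.4922180175781), (24.49587059020996, 26.130107879638672), 51.03432846069336) [7.62178178 8.86061639 0.75998588]
shift [ 0.0584  0.0003 -0.0023] turn [ 0.0005 -0.0013  0.0006]
[ 21.1  -6.3 102.6   0.   83.6  60. ]
```

View pics/w7.png

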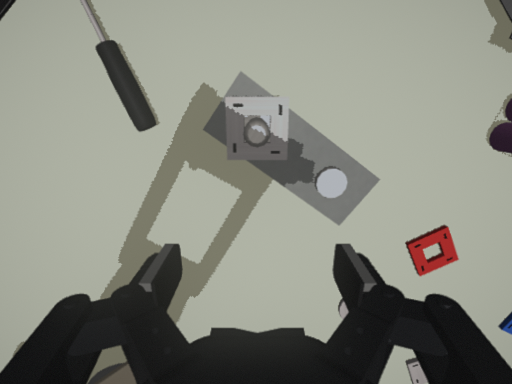

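The plate lies flat on the collar (top at 77 mm, centre (488.8,274.0)), around the shaft at pixel (257,131). Now turn above the mandrel for the shaft grasp.

```bash
python3 -m jog '[0.058,0,-0.002,0,0,-0.17, 0.058,0,-0.002,0,0,-0.34, 0.058,0,-0.002,0,0,-0.51, 0.058,0,-0.002,0,0,-0.68, 0.058,0,-0.002,0,0,-0.85, 0.058,0,-0.002,0,0,-1.02, 0.058,0,-0.002,0,0,-1.19, 0.058,0,-0.002,0,0,-1.19]'; python3 -m jog '[0,0,0,0,0,0, 0,0,0,0,0,0]'
python3 - <<'E'
from h import *
goal([488.4,274,83],down(119.3));print(r.sense()["joint_pos"].round(1))
E
```

```text
time: 14.85
tool_pos: [487.6, 274.1, 198.5]
tcp_rot: [-180.0, -0.0, 119.2]
ft_force: [0.1, -0.6, 0.3]
finger_gap: 85.5
grip_force: 0.0
time: 15.1
tool_pos: [487.4, 273.6, 198.9]
tcp_rot: [-180.0, -0.0, 119.1]
ft_force: [-0.6, 0.3, 0.4]
finger_gap: 85.6
grip_force: 0.0
shift [-0.0002  0.0011  0.1159] turn [-0.0003 -0.     -0.0034]
[24.1  2.1 94.3  0.  83.6 -5. ]
```

```bash
python3 -m jog '[0,0.001,0.05,0,0,0, 0,0.001,0.09,0,0,0, 0,0.001,0.105,0,0,0, 0,0.001,0.114,0,0,0, 0,0.001,0.116,0,0,0, 0,0.001,0.116,0,0,0]' 1; python3 -m jog '[0,0,0,0,0,0, 0,0,0,0,0,0, 0,0,0,0,0,0, 0,0,0,0,0,0, 0,0,0,0,0,0, 0,0,0,0,0,0, 0,0,0,0,0,0]' -1 100
```

```text
time: 15.85
tool_pos: [489.2, 274.4, 84.5]
tcp_rot: [179.9, 0.0, 119.2]
ft_force: [-0.4, 0.4, -0.5]
finger_gap: 85.2
grip_force: 0.0
time: 16.73
tool_pos: [488.5, 274.1, 83.4]
tcp_rot: [180.0, 0.0, 119.2]
ft_force: [-0.7, 0.7, 4.7]
finger_gap: 19.8
grip_force: 97.5
```

```bash
python3 -m jog '[0,0,-0.004,0,0,0, 0,0,-0.012,0,0,0, 0,0,-0.022,0,0,0, 0,0,-0.034,0,0,0, 0,0,-0.046,0,0,0, 0,0,-0.056,0,0,0, 0,0,-0.064,0,0,0, 0,0,-0.068,0,0,0]'; python3 -m jog '[0,0,-0.02,0,0,0, 0,0,-0.05,0,0,0, 0,0,-0.08,0,0,0, 0,0,-0.12,0,0,0, 0,0,-0.16,0,0,0, 0,0,-0.19,0,0,0, 0,0,-0.2,0,0,0, 0,0,-0.2,0,0,0]'
python3 - <<'E'
from h import *
P,Q=cur();s=r.snapshot("wrist");save(s,"w8");print(r.sense()["joint_pos"].round(1))
for t in("plate","mandrel"):
  for o in r.outline_of(s,t)[:2]:
    T=Q.inv().apply(pts(s)[o["region"]]-P);print(t,o["score"],o["bbox"],np.nanpercentile(T,[2,50,98],0).round(1))
goal([545,304,352],R.from_rotvec([0,0,0])*down(119.2))
E
```

```text
time: 17.73
tool_pos: [488.4, 274.1, 151.7]
tcp_rot: [180.0, 0.0, 119.2]
ft_force: [0.1, 0.4, -3.4]
finger_gap: 20.0
grip_force: 98.3
time: 18.73
tool_pos: [488.3, 274.0, 351.4]
tcp_rot: [180.0, 0.0, 119.2]
ft_force: [0.4, 0.4, -3.0]
finger_gap: 19.8
grip_force: 98.4
[24.1  0.2 80.6 -0.  99.3 -5.2]
plate 0.92 [193.7, 179.5, 318.6, 266.4] [[-16.7 -36.1   4.8]
 [ 16.8  -0.4   6. ]
 [ 35.7  33.3  13.8]]
mandrel 0.98 [230.4, 214.8, 281.8, 309.0] [[ -5.  -10.9 -46.6]
 [  7.9   0.  -35.5]
 [ 11.4   9.6  14.2]]
shift [-0.0016  0.0649 -0.0032] turn [-0.0031 -0.0003  0.0003]
```

View pics/w8.png

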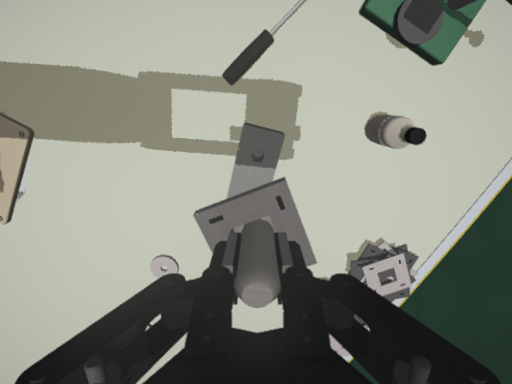

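The mandrel with its plate is out and gripped (plate at (255,215), shaft top at (258,290)). Tip it outward about the tool's x.

```bash
python3 -m jog '[0,0.005,0,-0.05,0,0, 0,0.015,0,-0.13,0,0, 0,0.025,0,-0.21,0,0, 0,0.035,0,-0.29,0,0, 0,0.045,0,-0.37,0,0, 0,0.055,0,-0.45,0,0, 0,0.06,0,-0.52,0,0, 0,0.06,0,-0.55,0,0]'; python3 -m jog '[0,0,0,-0.05,0,0, 0,0,0,-0.13,0,0, 0,0,0,-0.21,0,0, 0,0,0,-0.29,0,0, 0,0,0,-0.37,0,0, 0,0,0,-0.44,0,0, 0,0,0,-0.48,0,0, 0,0,0,-0.5,0,0]';python3 -m jog '[0,0,0,0,0,0, 0,0,0,0,0,0, 0,0,0,0,0,0, 0,0,0,0,0,0]'
cat > chk.py <<'E'
from h import *
P,Q=cur();s=r.snapshot("wrist");save(s,"w9");print(r.sense()["joint_pos"].round(1),"tilt",np.degrees(np.arccos(-Q.as_matrix()[2,2])))
for t in("plate","mandrel"):
  for o in r.outline_of(s,t)[:1]:
    W=pts(s)[o["region"]];T=Q.inv().apply(W-P);print(t,o["score"],o["bbox"],np.nanpercentile(T,[2,50,98],0).round(1),np.nanmedian(W,0))
E
python3 chk.py
```

```text
time: 19.88
tool_pos: [539.5, 302.8, 348.5]
tcp_rot: [148.6, -0.0, 119.2]
ft_force: [-0.2, -0.9, -3.9]
finger_gap: 19.8
grip_force: 98.3
time: 20.88
tool_pos: [539.9, 303.1, 349.1]
tcp_rot: [120.0, -0.0, 119.2]
ft_force: [-0.1, -0.1, -3.9]
finger_gap: 19.8
grip_force: 98.5
time: 21.38
tool_pos: [540.6, 303.4, 351.3]
tcp_rot: [119.8, 0.0, 119.2]
ft_force: [-0.8, -0.1, -3.3]
finger_gap: 19.8
grip_force: 98.5
[ 19.7 -43.8 132.8  15.7  32.2 -18.2] tilt 60.15887455073957
plate 0.8 [190.1, 175.7, 314.7, 267.1] [[-13.3 -37.2   4.6]
 [ 17.1  -3.    5.8]
 [ 35.8  31.5  12.7]] [533.4620545  319.50051558 345.61748154]
mandrel 0.6 [227.3, 217.4, 280.8, 308.3] [[ -4.3 -10.7 -46.8]
 [  7.9   0.  -36.2]
 [ 11.3   9.8  13.7]] [510.22523014 296.17455678 367.91472376]
```

View pics/w9.png

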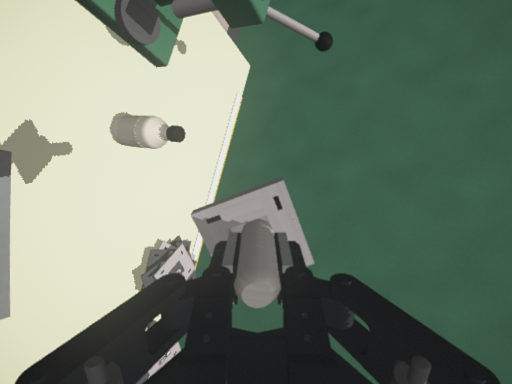

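The picture shows the shaft still in the fingers, top at (258,290), and the plate against the collar at (255,215). The tool is at 60°, still, and well above 15 cm.

```bash
python3 -m jog '[0,0,0,0,0,0, 0,0,0,0,0,0, 0,0,0,0,0,0, 0,0,0,0,0,0]'; python3 -c "
from bench import r
print(r.hand_in())"
```

```text
time: 22.02
tool_pos: [540.5, 303.3, 351.0]
tcp_rot: [119.8, -0.0, 119.2]
ft_force: [-0.3, 0.2, -3.1]
finger_gap: 19.7
grip_force: 98.5
the job is handed in; nothing more can be done
None
```

The job is handed in: the plate was released flat on the collar, and the mandrel was then drawn out and is held still at about 60° from upright, roughly 30 cm above the bench, with the plate still against the collar (22 s used; no verdict was returned).

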